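# Start and close the screw plug of a stock can

### The arm

A 6-joint arm with a two-finger parallel gripper is mounted at the origin on the work surface. World frame = base frame: x ahead of the robot, y to its left, z up, the work surface at z = 0. Lengths are in m, angles in degrees, forces in N, time in s.
With the tool pointing down it reaches from about 0.35 to 0.875 m from the base axis. Payload 4.2 kg.
Tool frame: the origin (TCP) lies between the finger pads; the fingertips stand 19 mm ahead of it and the grasp point (between the pads) is the TCP; z points along the fingers, y is the line along which they close (so a half turn about z gives the same grasp; the last joint's range is limited). The gripper opens to 87 mm and grips with 3 to 60 N. Pads are 19 mm wide; open, the fingers measure 117 mm over their backs; the gripper's body (75 mm by 190 mm) begins 51 mm behind the grasp point.
Start: joints at [-57.892, 22.042, 0.453, 0, -68.411, -14.817], TCP at [0.186, -0.597, 0.242] pointing down, gripper open.
Joint ranges: [-179.83, 179.83], [-69.29, 118.12], [-61.27, 80.66], [-181.25, 117.63], [-171.15, -9.14], [-177.46, 177.46]. Speed limits (degrees/s): [159.86, 159.86, 180, 180, 180, 180].

### API

Orientations are given as a 3x3 rotation matrix whose columns are the frame's x, y, z axes.
In Python, from station import r gives the robot as it stands.
- The arm moves only by the tool drive_tool, never from a script. Its argument "steps" is one flat list of numbers, 7 for each row, row after row: the turn, a rotation vector about the tool's x, y, z in rad, then the shift along the tool's x, y, z in m, then the opening, from 0 (shut) to 1 (fully open). A call has 1 to 10 rows; each row shifts and turns the commanded pose from where the row before left it, along the tool's axes as they then stand; what a row does not reach is not made up. A row lasts 1/12 s, in which the tool goes at most 41.7 mm and 7.16 degrees, less where a joint would pass 70% of its speed; a pose out of reach is approached as far as the arm can. A call is refused whole if a number of a shift passes 0.0417 or a number of a turn 0.125, either way. A call with a gripper value outside its range is refused whole. The fingers move at their own pace and stop on an object; the grip force is fixed at half the most. Time passes only in rows, so rows that do not move let the fingers close. It gives the time, the measured TCP pose, the force, the opening and the grip force at its end, in the units of the state.
- r.sense(): the state, without advancing time (a new reading comes with each control period).
- r.capture(name): name is "scene" or "top" or "wrist"; returns the picture (420x560x3 uint8, blue, green, red); there is no depth.
- r.camera_params(name): a dict with "camera_matrix" (3x3 intrinsics, pixels), "extrinsics" (4x4, takes a point from world to camera coordinates). Camera axes: x right, y down, z forward; pixel columns grow to the right and rows downward; lengths in m; the calibration is good to about 2 mm. The wrist camera is an equidistant fisheye: a pixel r from the principal point sees the ray r / f radians off the axis. A picture is of the moment at which its call begins: read the wrist's pose just before it. camera_params takes no time and is no camera call; for the wrist camera it gives the pose at the moment of the call.
- r.finish_job(): hands the job in; it is judged then, once.
The state is a dict: "time_s": time; "joints": joint angles; "joint_velocities": joint speeds; "effort": joint torques, N m; "tcp_pos": TCP position; "ee_rot": TCP orientation; "wrist_force": force on the tool from outside, world axes, zero at the start; "moment": the same for the moment, N m; "gripper_width": opening from 0.0 (shut) to 1.0 (fully open); "gripper_force": force on a finger pad.
Only numpy, scipy, OpenCV 4.12 (cv2) and the standard library are available. Lean on these libraries where they do the work, as an engineer would, in place of code of your own. Each camera call takes 0.05 s, during which the arm holds its last target. There are 200 camera calls.

### The job

Close the white can on the packing bench with its black T-handled screw plug: stand the plug upright in the neck, turn it gently backward (anticlockwise seen from above) until you feel it drop at the thread start, then drive it forward (clockwise) until its flange is fully home on the rim, and let go. Never force the thread, and leave the other goods where they are.

Things in the scene. Friction and masses are not known exactly. Their poses are not given: they have to be found in the camera images.
- handle (a point): Centre of the handle of the black screw plug (about 90 g, standing on its foot on the bench at the start). The handle is a flat upright bar 50 mm long (x axis), 14 mm thick (y axis), reaching 14 mm above and 20 mm below this point, down to the flange. z up. On the plug's axis, 44 mm above its foot.
- seat (a point): Centre of the underside of the plug's round flange (66 mm across, 5 mm thick), 19 mm above the plug's foot, 25 mm below handle; same axes. Below it a spigot 34 mm across with three round lugs 5 mm thick at its foot, 120 degrees apart, the first along +x, reaching 23.5 mm from the axis.
- plug: The black screw plug; origin at the centre of its foot, z up along its axis, x along its handle bar. Its plastic thread wants a light touch: a push of about 5 N and a twist well under 0.5 N m are plenty; some 45 N in all between plug and can spoils it.
- rim (a point): Centre of the neck's mouth, level with the rim, 165 mm above the bench; axes as can. Neck 62 mm across outside, mouth flared, bore 50 mm. Inside, three equal right-hand threads, 120 degrees apart; the angle at which they start is not told and differs each time. The plug set in at any angle stands 13 mm proud (seat above this point), or 16 mm if on the stops, or drops at once. All three are safe.
- crown (a point): Point on the neck's axis 6 mm below the rim, level with the threads' flat crowns, where the lugs rest when set in (13 mm proud). Turned anticlockwise over them (at most 80 degrees) the lugs drop 8.5 mm into the starts (4.5 mm proud). Clockwise they meet a solid stop: forcing it is cross-threading. If set in on top of the stops (16 mm proud), anticlockwise first lowers them 3 mm to the crowns.
- start (a point): Point on the neck's axis 14.5 mm below the rim, where the foot of the plug stands when dropped in the starts (4.5 mm proud). There it turns freely by 18 degrees; further anticlockwise it meets a solid stop. Clockwise, 65 to 90 degrees take it down to the rim (5.5 mm per 80 degrees of thread, 1.5 mm play), up to 8 degrees before a solid end stop. It does not spring back.
- can: White squat plastic can, 200 x 150 x 140 mm, fixed to the bench by its dark foot plate; origin at the centre of its underside, z up. The neck stands on top, its axis 45 mm from the origin towards -x; a carrying handle (top 164 mm above the bench) on the +x half.
- discs: Bystander: stack of dark grinding discs, 115 mm across, 18 mm high; origin at the centre of its underside.
- carton: Bystander: cardboard carton 90 x 130 x 50 mm; origin at the centre of its underside.
- bottle: Bystander: white bottle, 68 mm across, 150 mm high; origin at the centre of its underside.
There are look-alikes about, which are no part of the job. Of the things shaped like the plug, the black one is meant.

How it is judged (in metres and radians):
On the way:
1. the plug has dropped into the thread start: upright, centred, its flange less than 8 mm above the rim (z of seat in the frame of rim below 0.008 m and horizontal distance between seat and rim below 0.004 m and angle between seat's own z axis and vertical below 0.08 rad), for 0.1 s.
At the end, for the whole second after the job is handed in: The plug stands in the neck, screwed home: flange less than 1.5 mm above the rim, centred within 4 mm, upright within 0.05 rad, at rest and released (z of seat in the frame of rim below 0.0015 m and horizontal distance between seat and rim below 0.004 m and angle between seat's own z axis and vertical below 0.05 rad and linear speed of plug below 0.02 m/s and contact force between the fingers and plug below 0.1 N); the robot touches nothing.
It fails at once if the thread is forced: more than 45 N between plug and can (contact force between plug and can above 45 N).
It fails at once if the other goods are disturbed: discs, carton or bottle moved by more than 30 mm (distance of any of discs, carton, bottle from where it was at the start of the episode above 0.03 m).
It also fails if it takes over 72 s, if anything falls off the work surface, if the arm or the gripper's body presses on something with over 40 N, if the wrist force passes 120 N, or if a joint passes its speed limit or range.

## Working session

There is one attempt and no reset: what is moved stays moved. The work goes in short steps, Python scripts to look and compute and a tool call to move; the robot and the scene stay as the last step left them, time stands still between calls to the robot, and variables do not carry over. Pictures are saved under pics/ and viewed, at most 10 in all, crops included, and the job is handed in when it is done.

Besides the shell and the picture viewer there is one more tool, called after "Call:" as name(argument=value, ...) on one line, values as JSON. drive_tool: Moves the arm, as the interface text tells. Its arguments: {"type":"object","properties":{"steps":{"type":"array"}},"required":["steps"]}

```bash
mkdir -p pics
python3 - <<'E'
from station import r
import cv2,numpy as np
for n in ("scene","top"):
    im=r.capture(n); cv2.imwrite(f"pics/{n}0.png",im)
    p=r.camera_params(n); print(n,np.round(p["camera_matrix"],1).tolist(),np.round(p["extrinsics"],3).tolist())
s=r.sense(); print(s)
E
```

```text
scene [[486.0, 0.0, 286.5], [0.0, 486.0, 203.6], [0.0, 0.0, 1.0]] [[0.419, 0.908, 0.008, -0.236], [0.654, -0.295, -0.696, -0.231], [-0.63, 0.297, -0.718, 1.682], [0.0, 0.0, 0.0, 1.0]]
top [[477.3, 0.0, 282.7], [0.0, 477.3, 208.1], [0.0, 0.0, 1.0]] [[0.019, -1.0, 0.017, -0.001], [-0.985, -0.022, -0.171, 0.527], [0.172, -0.014, -0.985, 1.088], [0.0, 0.0, 0.0, 1.0]]
{'time_s': 0.1, 'joints': array([-5.78910881e+01,  2.20885384e+01,  3.88564616e-01, -2.30086958e-02,
       -6.84120716e+01, -1.48171506e+01]), 'joint_velocities': array([-0.01351572, -0.15541218,  0.24269342,  0.12412956, -0.00155947,
       -0.07454403]), 'effort': array([-1.23104346e-03, -3.91689456e+01,  1.87933034e+01,  4.23185840e+00,
        1.34641113e-02, -6.88245109e-05]), 'tcp_pos': array([ 0.18564375, -0.59627864,  0.24055847]), 'ee_rot': array([[-9.54847515e-01, -2.97095440e-01, -7.23132813e-04],
       [-2.97096287e-01,  9.54845723e-01,  1.85489003e-03],
       [ 1.39400903e-04,  1.98597721e-03, -9.99998018e-01]]), 'wrist_force': array([ 0.3665505 , -0.48118406,  0.12808377]), 'moment': array([ 0.0452151 , -0.01187132,  0.00323179]), 'gripper_force': 0.0, 'gripper_width': 0.9986970474138528}
```

View pics/scene0.png

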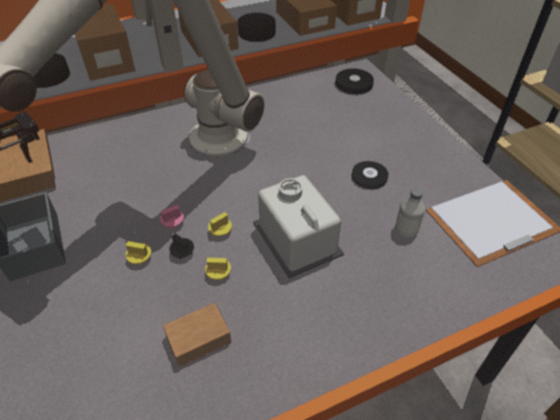

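View pics/top0.png

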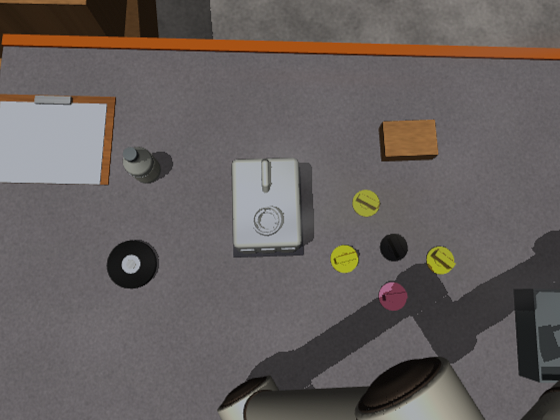

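Candidates in the top view are the black plug (394,247), three yellow (366,203), (344,259), (440,260) and one pink (393,296). I choose the black one. In the scene view it is at (181,246). The neck is at (268,220) in top. Next is a close crop of both, with positions.

```bash
cat > h.py <<'E'
from station import r
import cv2,numpy as np
def ray(n,uv,z,p=None):
    p=p or r.camera_params(n); K=np.array(p["camera_matrix"]); E=np.array(p["extrinsics"]); R,t=E[:3,:3],E[:3,3]
    if n=="wrist":
        x=(uv[0]-K[0,2])/K[0,0]; y=(uv[1]-K[1,2])/K[1,1]; a=np.hypot(x,y); d=np.array([x/a*np.sin(a),y/a*np.sin(a),np.cos(a)])
    else: d=np.linalg.solve(K,[uv[0],uv[1],1.])
    c=-R.T@t; d=R.T@d
    return c+d*(z-c[2])/d[2]
E
python3 - <<'E'
from h import *
t=cv2.imread("pics/top0.png"); 
a=cv2.resize(t[217:277,364:424],(480,480),interpolation=cv2.INTER_CUBIC); b=cv2.resize(t[150:260,225:310],(310,401),interpolation=cv2.INTER_CUBIC)
a=cv2.convertScaleAbs(a,alpha=2.5,beta=20)
o=np.zeros((480,790,3),np.uint8); o[:,:480]=a; o[:401,480:]=b; cv2.imwrite("pics/c1.png",o)
print("plug",ray("top",(394,247),.022),"rim",ray("top",(268,220),.165), ray("scene",(291,187),.165))
print("yl",[ray("top",q,.022).round(3) for q in ((366,203),(344,259),(440,260),(393,296))])
p=r.camera_params("wrist");print(p, -np.array(p["extrinsics"])[:3,:3].T@np.array(p["extrinsics"])[:3,3])
E
```

```text
plug [ 0.44202806 -0.25977492  0.022     ] rim [0.47983227 0.04160174 0.165     ] [0.48390283 0.04841318 0.165     ]
yl [array([ 0.548, -0.194,  0.022]), array([ 0.411, -0.139,  0.022]), array([ 0.413, -0.37 ,  0.022]), array([ 0.326, -0.255,  0.022])]
{'camera_matrix': array([[325.1922621 ,   0.        , 280.06847404],
       [  0.        , 325.1922621 , 205.79575734],
       [  0.        ,   0.        ,   1.        ]]), 'extrinsics': array([[-0.29677395,  0.95494401,  0.00267593,  0.62335107],
       [ 0.91741508,  0.28433073,  0.27839828, -0.03395011],
       [ 0.26509392,  0.08507629, -0.96046199,  0.39133265],
       [ 0.        ,  0.        ,  0.        ,  1.        ]])} [ 0.11240079 -0.61890544  0.38364374]
```

View pics/c1.png

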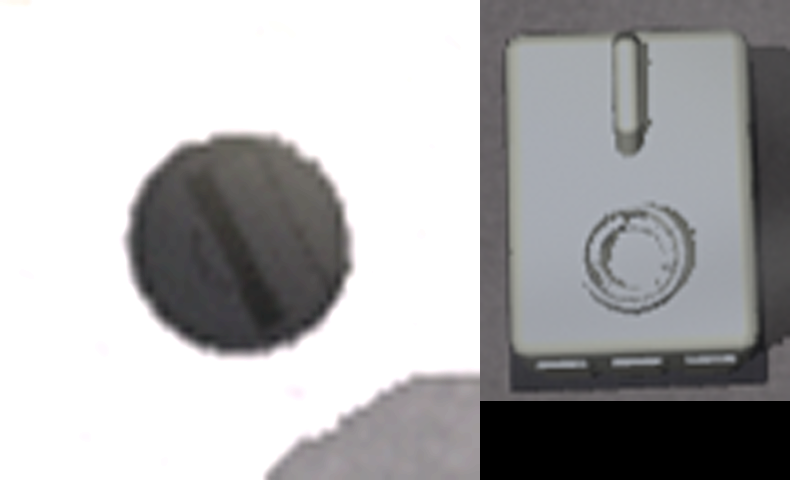

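The crop confirms the round black plug: flange at about (394,247), bar yaw about 27°. Moving over it.

Call:
drive_tool(steps=[0, 0, 0, -0.03, 0.0215, 0, 1, 0, 0, 0, -0.03, 0.0215, 0, 1, 0, 0, 0, -0.03, 0.0215, 0, 1, 0, 0, 0, -0.03, 0.0215, 0, 1, 0, 0, 0, -0.03, 0.0215, 0, 1, 0, 0, 0, -0.03, 0.0215, 0, 1, 0, 0, 0, -0.03, 0.0215, 0, 1, 0, 0, 0, -0.03, 0.0215, 0, 1, 0, 0, 0, -0.03, 0.0215, 0, 1, 0, 0, 0, -0.03, 0.0215, 0, 1])

```text
time_s: 0.93
tcp_pos: [0.4089, -0.3005, 0.2414]
ee_rot: [[-0.955, -0.297, -0.0], [-0.297, 0.955, 0.0], [0.0, 0.0, -1.0]]
wrist_force: [-0.0, -0.5, -0.3]
gripper_width: 0.999
gripper_force: 0.0
```

Call:
drive_tool(steps=[0, 0, 0, -0.022, 0.015, 0.02, 1, 0, 0, 0, -0.02, 0.015, 0.02, 1, 0, 0, -0.085, 0, 0, 0.02, 1, 0, 0, -0.085, 0, 0, 0.02, 1, 0, 0, 0, 0, 0, 0, 1, 0, 0, 0, 0, 0, 0, 1])

```text
time_s: 1.43
tcp_pos: [0.4389, -0.261, 0.1608]
ee_rot: [[-0.892, -0.453, -0.003], [-0.453, 0.892, 0.0], [0.002, 0.002, -1.0]]
wrist_force: [-0.8, -0.1, -0.6]
gripper_width: 0.999
gripper_force: 0.0
```

Run:
```python
from h import *
s=r.sense(); print(s["time_s"],s["tcp_pos"],s["ee_rot"],s["joints"])
import json
p=r.camera_params("wrist"); im=r.capture("wrist"); cv2.imwrite("pics/w1.png",im)
np.savez("w1.npz",K=p["camera_matrix"],E=p["extrinsics"])
```

```text
1.4333 [ 0.43890309 -0.26098572  0.16080109] [[-8.91588320e-01 -4.52837060e-01 -2.97729676e-03]
 [-4.52840242e-01  8.91591556e-01  4.60843445e-04]
 [ 2.44584566e-03  1.75912242e-03 -9.99995462e-01]] [-1.24937962e+01  1.55148617e+01 -2.19696054e+01  1.39870709e-02
 -5.26877931e+01 -5.05886777e+01]
```

View pics/w1.png

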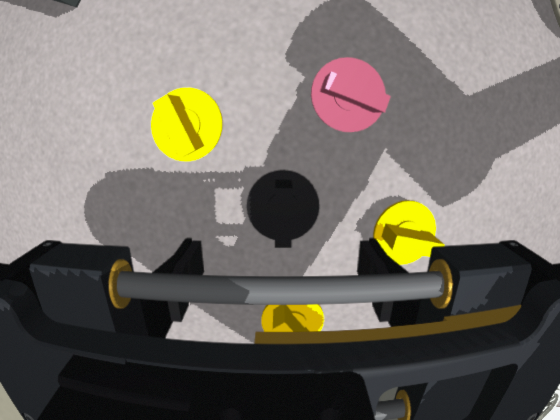

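The wrist view shows the black plug at (283,206), with its bar vertical in the image (near end 283,242) and so already aligned with the fingers' gap. I'll enhance it to measure.

Run:
```python
from h import *
im=cv2.imread("pics/w1.png"); c=im[160:255,235:335]
c=cv2.convertScaleAbs(cv2.resize(c,(600,570),interpolation=cv2.INTER_CUBIC),alpha=5); cv2.imwrite("pics/w1c.png",c)
d=np.load("w1.npz"); p=dict(camera_matrix=d["K"],extrinsics=d["E"])
g=im.max(2); m=(g<45).astype(np.uint8); m[258:]=0
n,l,s,ce=cv2.connectedComponentsWithStats(m); i=l[205,275]; print(s[i],ce[i])
for uv,z in (((283,206),.024),((283,242),.058),((284,184),.058)): print(ray("wrist",uv,z,p))
```

```text
[ 248  171   71   76 3995] [282.75319149 206.18372966]
[ 0.4412652  -0.25583038  0.024     ]
[ 0.45995935 -0.24669305  0.058     ]
[ 0.4165866  -0.26797976  0.058     ]
```

View pics/w1c.png

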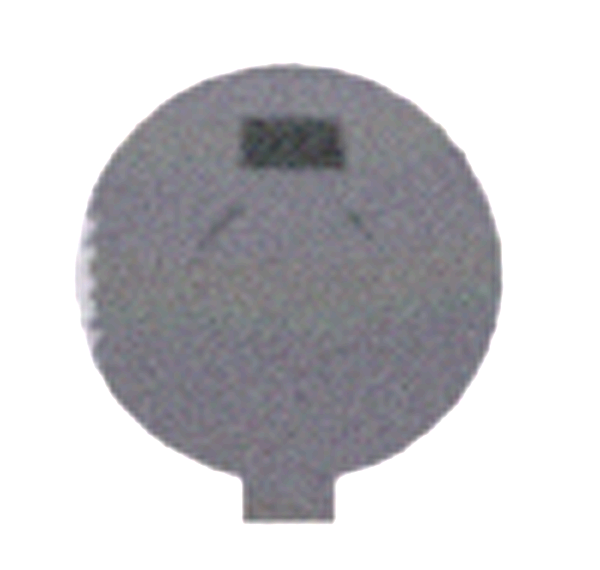

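The enhanced crop shows the bar's top face from (283.5,188) to (283.2,246.8) in w1, in line with tool x.

Run:
```python
from h import *
d=np.load("w1.npz"); p=dict(camera_matrix=d["K"],extrinsics=d["E"])
a=ray("wrist",(283.5,188),.058,p);b=ray("wrist",(283.2,246.8),.058,p); f=ray("wrist",(283.1,206.5),.024,p)
s=r.sense(); R=s["ee_rot"]
print(a,b,np.linalg.norm(a-b),(a+b)/2,f)
for q in (a,b,f): print((R.T@(q-s["tcp_pos"])).round(4))
print(np.degrees(np.arctan2(*(b-a)[1::-1])))
```

```text
[ 0.41959071 -0.26688002  0.058     ] [ 0.4636923  -0.24459915  0.058     ] 0.049410394426677745 [ 0.4416415  -0.25573958  0.058     ] [ 0.44164018 -0.25553821  0.024     ]
[0.0204 0.0043 0.104 ]
[-0.029   0.0042  0.104 ]
[-0.0044  0.0045  0.138 ]
26.803683614977025
```

Length 49.4 mm matches, and the alignment is good. Descend and grip.

Call:
drive_tool(steps=[0, 0, 0, -0.0044, 0.0044, 0.025, 1, 0, 0, 0, 0, 0, 0.03, 1, 0, 0, 0, 0, 0, 0.03, 1, 0, 0, 0, 0, 0, 0.02, 1, 0, 0, 0, 0, 0, 0.008, 1, 0, 0, 0, 0, 0, 0, 1, 0, 0, 0, 0, 0, 0, 1])

```text
time_s: 2.07
tcp_pos: [0.4426, -0.2559, 0.0498]
ee_rot: [[-0.891, -0.454, 0.002], [-0.454, 0.891, -0.001], [-0.002, -0.002, -1.0]]
wrist_force: [0.3, 0.1, 0.2]
gripper_width: 1.0
gripper_force: 0.0
```

Call:
drive_tool(steps=[0, 0, 0, 0, 0, 0, 0, 0, 0, 0, 0, 0, 0, 0, 0, 0, 0, 0, 0, 0, 0, 0, 0, 0, 0, 0, 0, 0, 0, 0, 0, 0, 0, 0, 0, 0, 0, 0, 0, 0, 0, 0, 0, 0, 0, 0, 0, 0, 0, 0, 0, 0, 0, 0, 0, 0, 0, 0, 0, 0, 0, 0, 0, 0, 0, 0, 0, 0, 0, 0])

```text
time_s: 2.9
tcp_pos: [0.4414, -0.2552, 0.0485]
ee_rot: [[-0.891, -0.454, -0.0], [-0.454, 0.891, 0.0], [0.0, 0.0, -1.0]]
wrist_force: [-0.7, 0.2, -0.1]
gripper_width: 0.33
gripper_force: 0.0
```

Call:
drive_tool(steps=[0, 0, 0, 0, 0, 0, 0, 0, 0, 0, 0, 0, 0, 0, 0, 0, 0, 0, 0, 0, 0, 0, 0, 0, 0, 0, 0, 0, 0, 0, 0, 0, 0, 0, 0, 0, 0, 0, 0, 0, 0, 0, 0, 0, 0, 0, 0, 0, 0, 0, 0, 0, 0, 0, 0, 0])

```text
time_s: 3.57
tcp_pos: [0.4413, -0.2552, 0.0485]
ee_rot: [[-0.891, -0.454, -0.0], [-0.454, 0.891, 0.0], [0.0, 0.0, -1.0]]
wrist_force: [0.2, 0.0, -0.9]
gripper_width: 0.158
gripper_force: 30.0
```

Gripped (13.7 mm). Lift and go to a viewpoint beyond the neck.

Call:
drive_tool(steps=[0, 0, 0, 0, 0, -0.02, 0, 0, 0, 0, 0, 0, -0.04, 0, 0, 0, 0, 0, 0, -0.04, 0, 0, 0, 0, 0, 0, -0.04, 0, 0, 0, 0, 0, 0, -0.04, 0, 0, 0, 0, 0, 0, -0.04, 0])

```text
time_s: 4.07
tcp_pos: [0.4407, -0.255, 0.2706]
ee_rot: [[-0.891, -0.454, 0.0], [-0.454, 0.891, 0.0], [-0.0, 0.0, -1.0]]
wrist_force: [0.7, -0.7, -0.9]
gripper_width: 0.154
gripper_force: 30.0
```

Call:
drive_tool(steps=[0, 0, 0, -0.0259, 0.0248, -0.003, 0, 0, 0, 0, -0.0259, 0.0248, -0.003, 0, 0, 0, 0, -0.0259, 0.0248, -0.003, 0, 0, 0, 0, -0.0259, 0.0248, -0.003, 0, 0, 0, 0, -0.0259, 0.0248, -0.003, 0, 0, 0, 0, -0.0259, 0.0248, -0.003, 0, 0, 0, 0, -0.0259, 0.0248, -0.003, 0, 0, 0, 0, -0.0259, 0.0248, -0.003, 0, 0, 0, 0, -0.0259, 0.0248, -0.003, 0, 0, 0, 0, -0.0259, 0.0248, -0.003, 0])

```text
time_s: 4.9
tcp_pos: [0.5593, 0.0852, 0.2985]
ee_rot: [[-0.891, -0.455, -0.001], [-0.455, 0.891, 0.0], [0.001, 0.0, -1.0]]
wrist_force: [0.1, -0.7, -0.6]
gripper_width: 0.16
gripper_force: 30.0
```

Call:
drive_tool(steps=[0, 0, 0, 0, 0, 0, 0, 0, 0, 0, 0, 0, 0, 0, 0, 0, 0, 0, 0, 0, 0])

```text
time_s: 5.15
tcp_pos: [0.5589, 0.0833, 0.298]
ee_rot: [[-0.891, -0.455, -0.002], [-0.455, 0.891, -0.0], [0.002, 0.0, -1.0]]
wrist_force: [0.1, -0.0, -0.6]
gripper_width: 0.157
gripper_force: 30.0
```

Run:
```python
from h import *
s=r.sense(); print(s["time_s"],s["tcp_pos"],s["joints"].round(1),s["gripper_width"])
p=r.camera_params("wrist"); im=r.capture("wrist"); cv2.imwrite("pics/w2.png",im)
np.savez("w2.npz",K=p["camera_matrix"],E=p["extrinsics"])
```

```text
5.15 [0.55889337 0.0833139  0.2979783 ] [ 24.9  14.2  -2.7  -0.  -73.2 -87.8] 0.15682500729291657
```

View pics/w2.png

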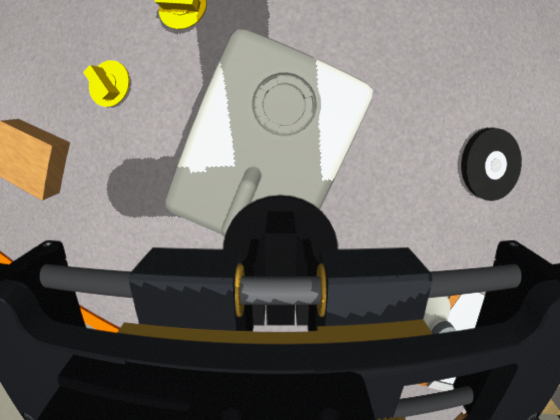

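Neck ring at about (284,104). The plug's flange is upright in the hand at (281,~245). I'll crop the ring for an exact fit.

Run:
```python
from h import *
im=cv2.imread("pics/w2.png"); c=im[60:145,240:330]
c=cv2.resize(c,(540,510),interpolation=cv2.INTER_CUBIC); c=cv2.convertScaleAbs(c,alpha=2.2,beta=-180)
f=cv2.convertScaleAbs(im[185:275,215:345],alpha=5); f=cv2.resize(f,(260,180))
o=np.zeros((510,800,3),np.uint8); o[:,:540]=c;o[:180,540:]=f; cv2.imwrite("pics/w2c.png",o)
# predicted outlines of rim circle for a few radii
d=np.load("w2.npz"); p=dict(camera_matrix=d["K"],extrinsics=d["E"])
for q in ((253,103),(316,103),(284,73),(284,135)): print(q,ray("wrist",q,.165,p).round(4))
```

```text
(253, 103) [0.492  0.0245 0.165 ]
(316, 103) [0.4678 0.0715 0.165 ]
(284, 73) [0.4575 0.036  0.165 ]
(284, 135) [0.5046 0.0601 0.165 ]
```

View pics/w2c.png

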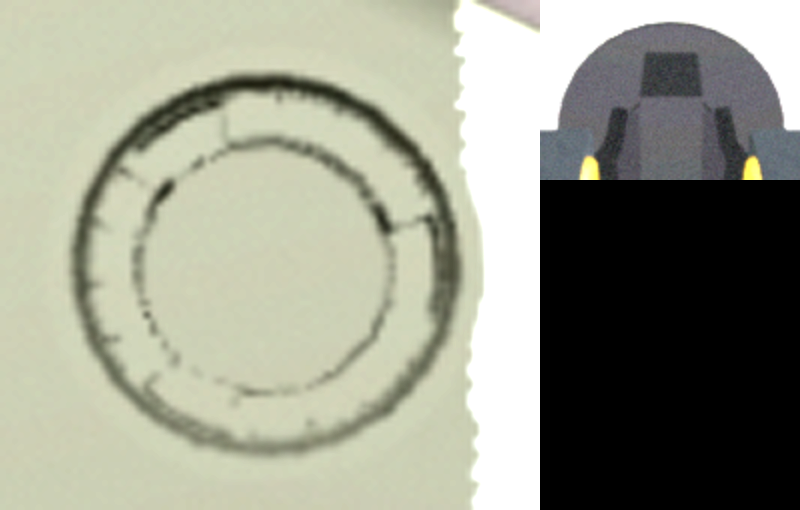

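Run:
```python
from h import *
d=np.load("w2.npz"); p=dict(camera_matrix=d["K"],extrinsics=d["E"])
T=np.array([.55889,.08331,.29798]); R=r.sense()["ee_rot"]
def cen(x0,x1,y0,y1,xc,yc,z):
    f=lambda x,y:ray("wrist",(240+(x+.5)/6-.5,60+(y+.5)/6-.5),z,p)
    P=np.array([f(x0,yc),f(x1,yc),f(xc,y0),f(xc,y1)]); print(z,P.mean(0),P[:2].mean(0),P[2:].mean(0),np.linalg.norm(P[0]-P[1]),np.linalg.norm(P[2]-P[3])); return P.mean(0)
for z in (.165,.160): cen(75,458,76,450,266,263,z)
for z in (.159,.150): cen(135,392,140,393,263.5,266,z)
for z in (.2735,.2685): print("flange tip in tool",R.T@(ray("wrist",(280.0,195.7),z,p)-T))
c=np.array([.4805,.048,.165]); print(R.T@(c-T))
```

```text
0.165 [0.48051806 0.04775227 0.165     ] [0.48041329 0.04775069 0.165     ] [0.48062283 0.04775385 0.165     ] 0.05352019192894419 0.053160817225954976
0.16 [0.48033429 0.04772962 0.16      ] [0.48022762 0.04772801 0.16      ] [0.48044096 0.04773123 0.16      ] 0.05448923466266883 0.05412335308008772
0.159 [0.48099292 0.04762622 0.159     ] [0.4809198  0.04759397 0.159     ] [0.48106604 0.04765846 0.159     ] 0.03663378478178528 0.03667693359359199
0.15 [0.48068432 0.04758229 0.15      ] [0.48060887 0.04754901 0.15      ] [0.48075978 0.04761556 0.15      ] 0.03780232737858645 0.037846852548989424
flange tip in tool [0.03358366 0.00052795 0.02452008]
flange tip in tool [0.03230277 0.00053071 0.02951856]
[0.08571802 0.00410279 0.1330829 ]
```

Call:
drive_tool(steps=[0, 0, 0, 0.03, 0.0015, 0, 0, 0, 0, 0, 0.03, 0.001, 0, 0, 0, 0, 0, 0.0262, 0.001, 0, 0, 0, 0, 0, 0, 0, 0.02, 0, 0, 0, 0, 0, 0, 0.03, 0, 0, 0, 0, 0, 0, 0.025, 0, 0, 0, 0, 0, 0, 0, 0, 0, 0, 0, 0, 0, 0, 0, 0, 0, 0, 0, 0, 0, 0])

```text
time_s: 5.95
tcp_pos: [0.482, 0.0469, 0.2252]
ee_rot: [[-0.891, -0.454, 0.003], [-0.454, 0.891, 0.0], [-0.003, -0.001, -1.0]]
wrist_force: [0.7, -0.3, 0.2]
gripper_width: 0.159
gripper_force: 30.0
```

Run:
```python
from h import *
s=r.sense(); print(s["time_s"],s["tcp_pos"],s["joints"].round(1),s["wrist_force"],s["moment"])
a=r.capture("scene"); t=r.capture("top")
o=np.zeros((440,800,3),np.uint8); o[:,:400]=cv2.resize(a[140:250,240:340],(400,440),interpolation=cv2.INTER_CUBIC); o[:,400:]=cv2.resize(t[160:270,220:320],(400,440),interpolation=cv2.INTER_CUBIC)
cv2.imwrite("pics/s2.png",o)
```

```text
5.95 [0.48202436 0.04686557 0.22523638] [ 24.9   9.  -20.3   0.1 -60.6 -87.9] [ 0.66036228 -0.25270508  0.2101004 ] [ 0.02239028 -0.03002033  0.00986198]
```

View pics/s2.png

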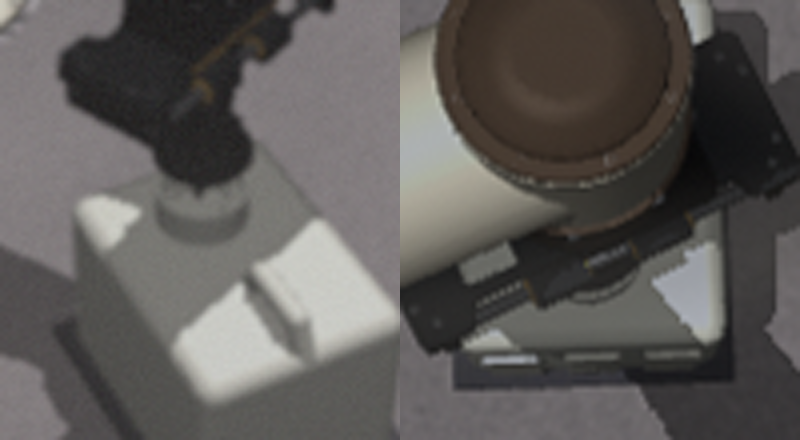

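The scene crop shows the plug centred above the neck. Next I descend slowly, feeling for contact.

Call:
drive_tool(steps=[0, 0, 0, 0, 0, 0.004, 0, 0, 0, 0, 0, 0, 0.003, 0, 0, 0, 0, 0, 0, 0.002, 0, 0, 0, 0, 0, 0, 0, 0, 0, 0, 0, 0, 0, 0, 0])

```text
time_s: 6.47
tcp_pos: [0.481, 0.0474, 0.2144]
ee_rot: [[-0.891, -0.455, -0.0], [-0.455, 0.891, -0.0], [0.0, -0.0, -1.0]]
wrist_force: [-0.2, 0.0, -1.2]
gripper_width: 0.158
gripper_force: 30.0
```

Call:
drive_tool(steps=[0, 0, 0, 0, 0, 0.001, 0, 0, 0, 0, 0, 0, 0.001, 0, 0, 0, 0, 0, 0, 0.001, 0, 0, 0, 0, 0, 0, 0.001, 0, 0, 0, 0, 0, 0, 0, 0])

```text
time_s: 6.88
tcp_pos: [0.4809, 0.0473, 0.2103]
ee_rot: [[-0.891, -0.454, -0.0], [-0.454, 0.891, -0.0], [0.0, 0.0, -1.0]]
wrist_force: [0.6, -0.2, -0.8]
gripper_width: 0.159
gripper_force: 30.0
```

Call:
drive_tool(steps=[0, 0, 0, 0, 0, 0.0007, 0, 0, 0, 0, 0, 0, 0.0007, 0, 0, 0, 0, 0, 0, 0.0007, 0, 0, 0, 0, 0, 0, 0, 0])

```text
time_s: 7.22
tcp_pos: [0.481, 0.0473, 0.2083]
ee_rot: [[-0.891, -0.454, -0.0], [-0.454, 0.891, -0.0], [0.0, 0.0, -1.0]]
wrist_force: [-0.2, 0.1, -1.5]
gripper_width: 0.162
gripper_force: 30.0
```

Call:
drive_tool(steps=[0, 0, 0, 0, 0, 0.0007, 0, 0, 0, 0, 0, 0, 0.0005, 0, 0, 0, 0, 0, 0, 0, 0])

```text
time_s: 7.47
tcp_pos: [0.4811, 0.0473, 0.2074]
ee_rot: [[-0.891, -0.455, 0.0], [-0.455, 0.891, -0.0], [-0.0, -0.0, -1.0]]
wrist_force: [-0.3, 0.1, -0.1]
gripper_width: 0.159
gripper_force: 30.0
```

Call:
drive_tool(steps=[0, 0, 0, 0, 0, 0.0005, 0, 0, 0, 0, 0, 0, 0.0005, 0, 0, 0, 0, 0, 0, 0, 0, 0, 0, 0, 0, 0, 0, 0])

```text
time_s: 7.8
tcp_pos: [0.4812, 0.0474, 0.2071]
ee_rot: [[-0.891, -0.455, 0.001], [-0.455, 0.891, 0.0], [-0.001, -0.0, -1.0]]
wrist_force: [-2.3, 0.4, 4.7]
gripper_width: 0.162
gripper_force: 30.0
```

Contact is 5 N at the crowns (13 mm proud). Turning anticlockwise gently.

Call:
drive_tool(steps=[0, 0, -0.05, 0, 0, 0, 0, 0, 0, -0.05, 0, 0, 0, 0, 0, 0, -0.05, 0, 0, 0, 0, 0, 0, -0.05, 0, 0, 0, 0, 0, 0, -0.05, 0, 0, 0, 0, 0, 0, 0, 0, 0, 0, 0])

```text
time_s: 8.3
tcp_pos: [0.4818, 0.0476, 0.207]
ee_rot: [[-0.75, -0.662, 0.002], [-0.662, 0.75, 0.001], [-0.002, -0.001, -1.0]]
wrist_force: [-0.2, 0.3, 3.9]
gripper_width: 0.154
gripper_force: 30.0
```

Call:
drive_tool(steps=[0, 0, -0.05, 0, 0, 0, 0, 0, 0, -0.05, 0, 0, 0, 0, 0, 0, -0.05, 0, 0, 0, 0, 0, 0, -0.05, 0, 0, 0, 0, 0, 0, -0.05, 0, 0, 0, 0, 0, 0, 0, 0, 0, 0, 0])

```text
time_s: 8.8
tcp_pos: [0.4807, 0.0472, 0.2055]
ee_rot: [[-0.564, -0.826, -0.001], [-0.826, 0.564, -0.0], [0.001, 0.001, -1.0]]
wrist_force: [-0.1, -1.1, -1.5]
gripper_width: 0.154
gripper_force: 30.0
```

The force vanished: the drop. Following it down.

Call:
drive_tool(steps=[0, 0, 0, 0, 0, 0.001, 0, 0, 0, 0, 0, 0, 0.001, 0, 0, 0, 0, 0, 0, 0.001, 0, 0, 0, 0, 0, 0, 0, 0])

```text
time_s: 9.13
tcp_pos: [0.4808, 0.0473, 0.2028]
ee_rot: [[-0.565, -0.825, -0.001], [-0.825, 0.565, -0.0], [0.001, 0.001, -1.0]]
wrist_force: [0.2, -0.6, -1.1]
gripper_width: 0.162
gripper_force: 30.0
```

```bash
python3 -c "
from h import *
s=r.sense(); print(s['wrist_force'],s['moment'],s['tcp_pos'])"
```

```text
[ 0.24952352 -0.64189063 -1.14437387] [-0.01470601  0.02506977 -0.00454847] [0.48081452 0.04725295 0.20281785]
```

Call:
drive_tool(steps=[0, 0, 0, 0, 0, 0.001, 0, 0, 0, 0, 0, 0, 0.001, 0, 0, 0, 0, 0, 0, 0.001, 0, 0, 0, 0, 0, 0, 0, 0])

```text
time_s: 9.47
tcp_pos: [0.4809, 0.0473, 0.2]
ee_rot: [[-0.564, -0.826, -0.0], [-0.826, 0.564, -0.0], [0.0, 0.0, -1.0]]
wrist_force: [0.1, 0.2, -1.3]
gripper_width: 0.163
gripper_force: 30.0
```

Call:
drive_tool(steps=[0, 0, 0, 0, 0, 0.0006, 0, 0, 0, 0, 0, 0, 0.0005, 0, 0, 0, 0, 0, 0, 0, 0, 0, 0, 0, 0, 0, 0, 0])

```text
time_s: 9.8
tcp_pos: [0.481, 0.0473, 0.1991]
ee_rot: [[-0.564, -0.826, -0.0], [-0.826, 0.564, -0.0], [0.0, 0.0, -1.0]]
wrist_force: [0.1, 0.9, -0.9]
gripper_width: 0.159
gripper_force: 30.0
```

Call:
drive_tool(steps=[0, 0, 0, 0, 0, 0.0005, 0, 0, 0, 0, 0, 0, 0.0005, 0, 0, 0, 0, 0, 0, 0, 0, 0, 0, 0, 0, 0, 0, 0])

```text
time_s: 10.13
tcp_pos: [0.4812, 0.0474, 0.1987]
ee_rot: [[-0.564, -0.826, 0.001], [-0.826, 0.564, 0.0], [-0.0, -0.001, -1.0]]
wrist_force: [-0.8, 0.8, 3.6]
gripper_width: 0.158
gripper_force: 30.0
```

Dropped in the starts (4.5 mm proud). Now clockwise with a matching feed.

Call:
drive_tool(steps=[0, 0, 0.05, 0, 0, 0, 0, 0, 0, 0.05, 0, 0, 0, 0, 0, 0, 0.05, 0, 0, 0, 0, 0, 0, 0.05, 0, 0, 0.0001, 0, 0, 0, 0.05, 0, 0, 0.0002, 0, 0, 0, 0, 0, 0, 0, 0])

```text
time_s: 10.63
tcp_pos: [0.482, 0.0471, 0.1986]
ee_rot: [[-0.751, -0.661, 0.002], [-0.661, 0.751, -0.0], [-0.002, -0.002, -1.0]]
wrist_force: [0.9, -1.7, 2.4]
gripper_width: 0.164
gripper_force: 30.0
```

Call:
drive_tool(steps=[0, 0, 0.05, 0, 0, 0.0002, 0, 0, 0, 0.05, 0, 0, 0.0002, 0, 0, 0, 0.05, 0, 0, 0.0002, 0, 0, 0, 0, 0, 0, 0, 0])

```text
time_s: 10.97
tcp_pos: [0.482, 0.0474, 0.1981]
ee_rot: [[-0.841, -0.542, 0.002], [-0.542, 0.841, 0.0], [-0.002, -0.001, -1.0]]
wrist_force: [0.8, -1.2, 4.6]
gripper_width: 0.156
gripper_force: 30.0
```

```bash
python3 -c "
from h import *
s=r.sense(); print(s['wrist_force'],s['moment'],s['tcp_pos'],s['joints'].round(1))"
```

```text
[ 0.77375259 -1.16093371  4.64371537] [-0.31603912 -0.17659292  0.06658827] [0.48196789 0.04739878 0.19806138] [ 24.9  10.5 -22.6   0.1 -56.7 -82.1]
```

Call:
drive_tool(steps=[0, 0, 0.05, 0, 0, 0.0002, 0, 0, 0, 0.05, 0, 0, 0.0002, 0, 0, 0, 0.05, 0, 0, 0.0002, 0, 0, 0, 0.05, 0, 0, 0.0002, 0, 0, 0, 0.05, 0, 0, 0.0002, 0, 0, 0, 0, 0, 0, 0, 0])

```text
time_s: 11.47
tcp_pos: [0.4819, 0.0474, 0.1971]
ee_rot: [[-0.948, -0.318, 0.002], [-0.318, 0.948, 0.0], [-0.002, -0.001, -1.0]]
wrist_force: [0.3, -0.8, 5.0]
gripper_width: 0.158
gripper_force: 30.0
```

```bash
python3 -c "
from h import *
s=r.sense(); print(s['wrist_force'],s['moment'],s['tcp_pos'],s['joints'].round(1))"
```

```text
[ 0.25476846 -0.83093097  5.04322593] [-0.35064671 -0.19468232 -0.02818592] [0.48188071 0.04741344 0.19707751] [ 24.9  10.6 -22.7   0.1 -56.6 -96.4]
```

Call:
drive_tool(steps=[0, 0, 0.05, 0, 0, 0.0002, 0, 0, 0, 0.05, 0, 0, 0.0002, 0, 0, 0, 0.05, 0, 0, 0.0002, 0, 0, 0, 0.05, 0, 0, 0.0002, 0, 0, 0, 0.05, 0, 0, 0.0002, 0, 0, 0, 0, 0, 0, 0, 0])

```text
time_s: 11.97
tcp_pos: [0.4819, 0.0475, 0.196]
ee_rot: [[-0.997, -0.073, 0.002], [-0.073, 0.997, 0.0], [-0.002, 0.0, -1.0]]
wrist_force: [0.9, -0.8, 5.0]
gripper_width: 0.158
gripper_force: 30.0
```

Call:
drive_tool(steps=[0, 0, 0.05, 0, 0, 0.0002, 0, 0, 0, 0.05, 0, 0, 0.0002, 0, 0, 0, 0.05, 0, 0, 0.0002, 0, 0, 0, 0, 0, 0, 0, 0])

```text
time_s: 12.3
tcp_pos: [0.4818, 0.0474, 0.1954]
ee_rot: [[-0.997, 0.076, 0.002], [0.076, 0.997, 0.0], [-0.002, 0.0, -1.0]]
wrist_force: [0.6, 0.5, 5.2]
gripper_width: 0.161
gripper_force: 30.0
```

```bash
python3 -c "
from h import *
s=r.sense(); print(s['wrist_force'],s['moment'],s['tcp_pos'],s['joints'].round(1))"
```

```text
[0.62451164 0.54014236 5.21074303] [-0.41629306 -0.18367769 -0.04685166] [0.48176381 0.04744538 0.19542002] [  24.9   10.7  -22.8    0.   -56.4 -119.3]
```

Call:
drive_tool(steps=[0, 0, 0.05, 0, 0, 0.0002, 0, 0, 0, 0.05, 0, 0, 0.0002, 0, 0, 0, 0.05, 0, 0, 0.0002, 0, 0, 0, 0.05, 0, 0, 0.0002, 0, 0, 0, 0, 0, 0, 0, 0])

```text
time_s: 12.72
tcp_pos: [0.4816, 0.0473, 0.1946]
ee_rot: [[-0.962, 0.273, 0.002], [0.273, 0.962, -0.0], [-0.001, 0.0, -1.0]]
wrist_force: [-0.3, -1.2, 5.0]
gripper_width: 0.159
gripper_force: 30.0
```

```bash
python3 -c "
from h import *
s=r.sense(); print(s['wrist_force'],s['moment'],s['tcp_pos'],s['joints'].round(1))"
```

```text
[-0.34164465 -1.20824304  5.0282025 ] [-0.52013892 -0.06882706 -0.05824254] [0.48160377 0.04729593 0.19462396] [  24.9   10.7  -22.9    0.   -56.3 -130.8]
```

Call:
drive_tool(steps=[0, 0, 0.05, 0, 0, 0.0002, 0, 0, 0, 0.05, 0, 0, 0.0002, 0, 0, 0, 0, 0, 0, 0, 0])

```text
time_s: 12.97
tcp_pos: [0.4813, 0.047, 0.1944]
ee_rot: [[-0.93, 0.368, 0.001], [0.368, 0.93, -0.001], [-0.001, -0.0, -1.0]]
wrist_force: [-1.0, -1.9, 7.2]
gripper_width: 0.161
gripper_force: 30.0
```

```bash
python3 -c "
from h import *
s=r.sense(); print(s['wrist_force'],s['moment'],s['tcp_pos'],s['joints'].round(1))"
```

```text
[-1.00249714 -1.91784278  7.15405537] [-0.65587856  0.19581196  0.02076561] [0.4813179  0.04697575 0.19439586] [ 2.490e+01  1.070e+01 -2.300e+01  1.000e-01 -5.630e+01 -1.365e+02]
```

Call:
drive_tool(steps=[0, 0, 0.035, 0, 0, 0, 0, 0, 0, 0.03, 0, 0, 0, 0, 0, 0, 0, 0, 0, 0, 0])

```text
time_s: 13.22
tcp_pos: [0.481, 0.0469, 0.1944]
ee_rot: [[-0.905, 0.426, 0.0], [0.426, 0.905, -0.001], [-0.0, -0.001, -1.0]]
wrist_force: [-2.0, -2.3, 6.9]
gripper_width: 0.156
gripper_force: 30.0
```

```bash
python3 -c "
from h import *
s=r.sense(); print(s['wrist_force'],s['moment'],s['tcp_pos'],s['ee_rot'][:,0],s['joints'].round(1))"
```

```text
[-1.98599009 -2.25909689  6.8890995 ] [-0.68644928  0.45028544  0.04711589] [0.48096527 0.04690315 0.19435655] [-9.04508833e-01  4.26454680e-01 -4.20641188e-04] [ 2.490e+01  1.070e+01 -2.300e+01  1.000e-01 -5.630e+01 -1.402e+02]
```

z has stopped at 0.1944 while turning, so the flange is seated. Release, then retreat.

Call:
drive_tool(steps=[0, 0, 0, 0, 0, -0.0008, 0, 0, 0, 0, 0, 0, 0, 1, 0, 0, 0, 0, 0, 0, 1, 0, 0, 0, 0, 0, 0, 1, 0, 0, 0, 0, 0, 0, 1, 0, 0, 0, 0, 0, 0, 1, 0, 0, 0, 0, 0, 0, 1, 0, 0, 0, 0, 0, 0, 1, 0, 0, 0, 0, 0, 0, 1, 0, 0, 0, 0, 0, 0, 1])

```text
time_s: 14.05
tcp_pos: [0.481, 0.0474, 0.1942]
ee_rot: [[-0.903, 0.429, -0.0], [0.429, 0.903, 0.0], [0.0, -0.0, -1.0]]
wrist_force: [0.3, -0.4, 0.8]
gripper_width: 0.756
gripper_force: 0.0
```

Call:
drive_tool(steps=[0, 0, 0, 0, 0, -0.005, 1, 0, 0, 0, 0, 0, -0.01, 1, 0, 0, 0, 0, 0, -0.025, 1, 0, 0, 0, 0, 0, -0.03, 1, 0, 0, 0, 0, 0, -0.03, 1, 0, 0, 0, 0, 0, 0, 1, 0, 0, 0, 0, 0, 0, 1, 0, 0, 0, 0, 0, 0, 1])

```text
time_s: 14.72
tcp_pos: [0.4806, 0.0473, 0.294]
ee_rot: [[-0.903, 0.429, -0.001], [0.429, 0.903, 0.0], [0.001, 0.0, -1.0]]
wrist_force: [0.7, -0.7, -0.8]
gripper_width: 1.001
gripper_force: 0.0
```

Run:
```python
from h import *
s=r.sense(); print(s["time_s"],s["tcp_pos"],s["gripper_width"],s["wrist_force"])
a=r.capture("scene"); w=r.capture("wrist")
o=np.zeros((420,800,3),np.uint8); o[:,:380]=cv2.resize(a[140:250,240:340],(380,420),interpolation=cv2.INTER_CUBIC); o[:,380:]=cv2.convertScaleAbs(w[:,70:490],alpha=1.5)
cv2.imwrite("pics/end.png",o)
```

```text
14.7167 [0.48058361 0.04731168 0.29399876] 1.0006287392016233 [ 0.66862561 -0.69724489 -0.84231462]
```

View pics/end.png

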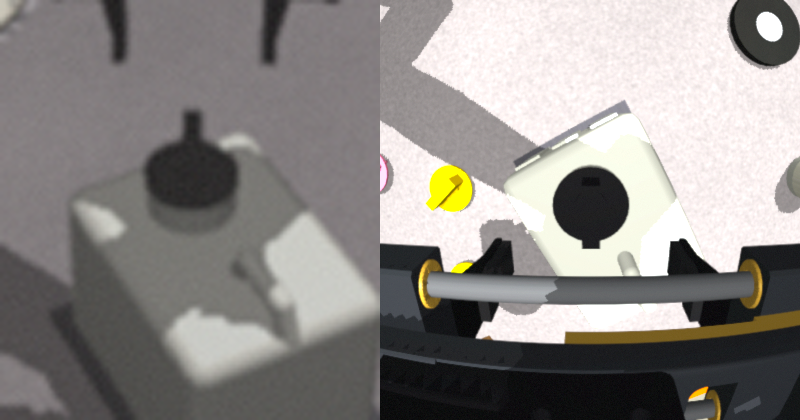

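The plug is flat on the neck, centred, with the flange on the rim, and the fingers are clear.

```bash
python3 -c "
from station import r
print(r.finish_job())"
```

```text
the job is handed in; nothing more can be done
None
```

The black plug is screwed home on the can's rim and released, the job was handed in at about 15 s, and wrist forces while setting and screwing it in read about 7 N at most; no verdict came back.

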